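Put the lids back on the washed kitchen canisters

ROBOT

A 7-joint arm with a two-finger parallel gripper is mounted at the origin on the work surface. World frame = base frame: x ahead of the robot, y to its left, z up, the work surface at z = 0. Lengths are in m, angles in rad, forces in N, time in s.
With the tool pointing down it reaches from about 0.4 to 0.875 m from the base axis. Payload 19.3 kg.
Tool frame: the origin (TCP) lies at the very end of the fingers, on their centre line; the grasp point (between the pads) lies 19 mm behind it; z points along the fingers, y is the line along which they close (so a half turn about z gives the same grasp; the last joint's range is limited). The gripper opens to 85 mm and grips with 20 to 120 N. Pads are 22 mm wide; open, the fingers measure 114 mm over their backs; the gripper's body (76 mm by 85 mm) begins 54 mm behind the grasp point. The pads swing forward as they close: fully open they stand 13 mm farther back than shut.
Start: joints at [1.154, 0.521, -0.036, 1.599, 0.021, 1.021, -0.113], TCP at [0.212, -0.588, 0.201] pointing down, gripper open.
Joint ranges: [-2.91, 2.91], [-0.3, 2.13], [-1.5, 1.42], [0.17, 2.43], [-1.26, 4.41], [0.16, 1.93], [-2.52, 2.52]. Speed limits (rad/s): [1.89, 1.89, 2.39, 2.39, 3.01, 3.01, 3.01].

INTERFACE

Orientations are given as [roll, pitch, yaw] about the fixed x, y, z axes, in that order (R = Rz(yaw) Ry(pitch) Rx(roll)).
In Python, from workcell import bot gives the robot as it stands.
- The arm moves only by the shell command python3 -m crank 'ROWS' [FORCE]. ROWS is a JSON object of lists of equal length, an entry for each row: "travel": the shift along the world's x, y, z in cm, a list of three; "turn": the turn, a rotation vector about the world's x, y, z in degrees, a list of three; "gripper": the closure, from 0 (fully open) to 1 (shut). A call has exactly 5 rows; each row is the pose to reach, as a shift and turn from the pose commanded when the call began; what a row does not reach only later rows make up. A row lasts 1/10 s, in which the tool goes at most 50 mm and 8.59 degrees, less where a joint would pass 70% of its speed; a pose out of reach is approached as far as the arm can. A call with a gripper value outside its range is refused whole. The fingers move at their own pace and stop on an object; FORCE is the grip in N (left out, the last holds). Time passes only in rows, so rows that repeat a pose let the fingers close, or fill a call up. It gives the time, the measured TCP pose, the force, the opening and the grip force at its end, in the units of the state.
- bot.observe(): the state, without advancing time (a new reading comes with each control period).
- bot.grab_frame(name): name is "scene" or "top" or "wrist"; returns a dict with "pixels" (480x640x3 uint8, red, green, blue), "fx", "fy", "cx", "cy" (pixels), "dist" ([k1, k2, p1, p2, k3] as OpenCV has them; the pictures are not rectified), "extrinsics" (4x4, takes a point from world to camera coordinates). Camera axes: x right, y down, z forward; pixel columns grow to the right and rows downward; lengths in m; the calibration is good to about 2 mm. A picture is of the moment at which its call begins. There is no depth.
- bot.job_done(): hands the job in; it is judged then, once.
The state is a dict: "clock": time; "qpos": joint angles; "qd": joint speeds; "joint_efforts": joint torques, N m; "position": TCP position; "tool_rot": TCP orientation; "force": force on the tool from outside, world axes, zero at the start; "moment": the same for the moment, N m; "grip_width": finger opening in m; "finger_force": force on a finger pad.
Only numpy, scipy, OpenCV 4.12 (cv2) and the standard library are available. Lean on these libraries where they do the work, as an engineer would, in place of code of your own. Each camera call takes 0.05 s, during which the arm holds its last target. There are 200 camera calls.

TASK

Close the four storage canisters on the worktop: put on each one the lid of its own shape and size, fully seated with the plug down inside the rim and lying flat. Lower the lids into place rather than dropping them, and leave the canisters, the salt shaker and the small cup standing where they are.

Things in the scene. Friction and masses are not known exactly. Their poses are not given: they have to be found in the camera images.
- wide_lid: The large round lid, 114 mm in diameter. Pale wood, plug-side down. Upwards: plug 8 mm high, plate 7 mm thick, in its middle a dark steel grip 30 mm high, a round knob 24 mm across. Origin: centre of the plug's underside (plate top 15 mm, grip top 45 mm above it); z up. Seated, the plate rests on the rim and the origin is 62 mm above the canister's. About 130 g.
- narrow_lid: The small round lid, 84 mm in diameter. Pale wood, plug-side down. Upwards: plug 8 mm high, plate 7 mm thick, in its middle a dark steel grip 30 mm high, a round knob 24 mm across. Origin: centre of the plug's underside (plate top 15 mm, grip top 45 mm above it); z up. Seated, the plate rests on the rim and the origin is 67 mm above the canister's. About 90 g.
- square_lid: The square lid, 94 x 94 mm. Pale wood, plug-side down. Upwards: plug 8 mm high, plate 7 mm thick, in its middle a dark steel grip 30 mm high, a bar 40 mm long in x, 20 mm wide in y. Origin: centre of the plug's underside (plate top 15 mm, grip top 45 mm above it); z up, x and y along the sides. Seated, the plate rests on the rim and the origin is 52 mm above the canister's. About 120 g.
- oblong_lid: The oblong lid, 116 (x) x 72 (y) mm. Pale wood, plug-side down. Upwards: plug 8 mm high, plate 7 mm thick, in its middle a dark steel grip 30 mm high, a bar 40 mm long in x, 20 mm wide in y. Origin: centre of the plug's underside (plate top 15 mm, grip top 45 mm above it); z up, x along the long side. Seated, the plate rests on the rim and the origin is 47 mm above the canister's. About 110 g.
- wide_canister: The large round canister, 110 mm in diameter, 70 mm high. White ceramic, open at the top, empty, walls and floor 5 mm thick. Inside 100 mm across; its lid's plug is 86 mm across, so it drops in with 7 mm of play all round. Origin: centre of the underside; z up. Loose, about 550 g.
- narrow_canister: The small round canister, 80 mm in diameter, 75 mm high. White ceramic, open at the top, empty, walls and floor 5 mm thick. Inside 70 mm across; its lid's plug is 56 mm across, so it drops in with 7 mm of play all round. Origin: centre of the underside; z up. Loose, about 400 g.
- square_canister: The square canister, 90 x 90 mm, 60 mm high. White ceramic, open at the top, empty, walls and floor 5 mm thick. Inside 80 x 80 mm; its lid's plug is 66 x 66 mm, so it drops in with 7 mm of play all round. Origin: centre of the underside; z up, x and y along the sides. Loose, about 500 g.
- oblong_canister: The oblong canister, 112 (x) x 68 (y) mm, 55 mm high. White ceramic, open at the top, empty, walls and floor 5 mm thick. Inside 102 x 58 mm; its lid's plug is 88 x 44 mm, so it drops in with 7 mm of play all round. Origin: centre of the underside; z up, x along the long side. Loose, about 500 g.
- salt_shaker: Bystander: a grey salt shaker with a steel top, 44 mm in diameter, 64 mm high, standing among the canisters. Origin: centre of the underside.
- small_cup: Bystander: a small blue cup without handle, 50 mm in diameter, 50 mm high, standing among the canisters. Origin: centre of the underside.
Things that resemble listed ones, but are neither listed nor needed, are in the scene too. What is shaped like the wide_canister but orange or purple is not meant.

How it is judged:
By the outcome, as a careful person would: the job done as asked, in the order asked, and still so for the second after the job is handed in, with the robot touching nothing.
It also fails if it takes over 120 s, if anything falls off the work surface, if the arm or the gripper's body presses on something with over 40 N, if the wrist force passes 120 N, or if a joint passes its speed limit or range.

## Working session

There is one attempt and no reset: what is moved stays moved. The work goes in short steps, Python scripts to look and compute and a shell command to move; the robot and the scene stay as the last step left them, time stands still between calls to the robot, and variables do not carry over. Pictures are saved under pics/ and viewed, at most 18 in all, crops included, and the job is handed in when it is done.

```bash
ls; mkdir -p pics; python3 - <<'E'
from workcell import bot
import cv2,json,numpy as np
print(bot.observe())
for n in("scene","top"):
    f=bot.grab_frame(n); cv2.imwrite(f"pics/{n}0.png",f["pixels"][:,:,::-1])
    print(n,[f[k] for k in("fx","fy","cx","cy","dist")],np.round(f["extrinsics"],4).tolist())
E
```

```text
pics
{'clock': 0.0, 'qpos': array([ 1.15377517,  0.52201256, -0.03633473,  1.60003439,  0.02121509,
        1.02110423, -0.11280645]), 'qd': array([-2.42752021e-03,  1.57378597e-03,  2.54075694e-05, -4.06147743e-04,
        1.15952996e-03,  4.93729160e-04,  2.29703428e-04]), 'joint_efforts': array([-1.43441866e-06, -9.27120066e+01,  1.98001854e+00, -3.69936347e+01,
        1.78049400e-02,  8.12349172e-03, -3.97725569e-05]), 'position': array([ 0.21227154, -0.58743214,  0.20041714]), 'tool_rot': array([-3.14042342e+00,  9.42018071e-05,  3.46819511e-01]), 'force': array([-0.719186  ,  0.28835424, -0.60694598]), 'moment': array([ 0.00549273, -0.02826607, -0.00339314]), 'finger_force': 0.0, 'grip_width': 0.08556126056196475}
scene [495.3596107449981, 495.3596107449981, 320.35068156318914, 239.2746493378353, array([-0.00868307,  0.        ,  0.        ,  0.        ,  0.        ])] [[-0.6679, 0.7443, 0.002, 0.4261], [0.5991, 0.5392, -0.5919, -0.1555], [-0.4416, -0.3941, -0.806, 1.4371], [0.0, 0.0, 0.0, 1.0]]
top [499.87851529287457, 499.87851529287457, 314.25149000384397, 230.84582366219334, array([-0.02300989,  0.        ,  0.        ,  0.        ,  0.        ])] [[-0.0185, -0.9998, 0.0049, -0.1615], [-0.9747, 0.017, -0.2227, 0.4915], [0.2226, -0.0089, -0.9749, 1.0243], [0.0, 0.0, 0.0, 1.0]]
```

View pics/scene0.png

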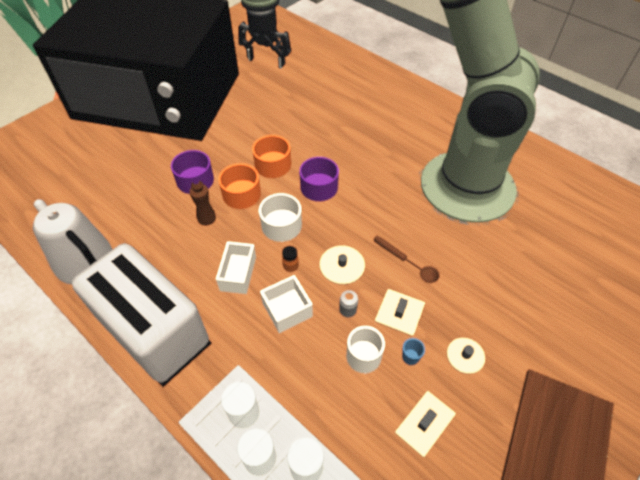

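View pics/top0.png

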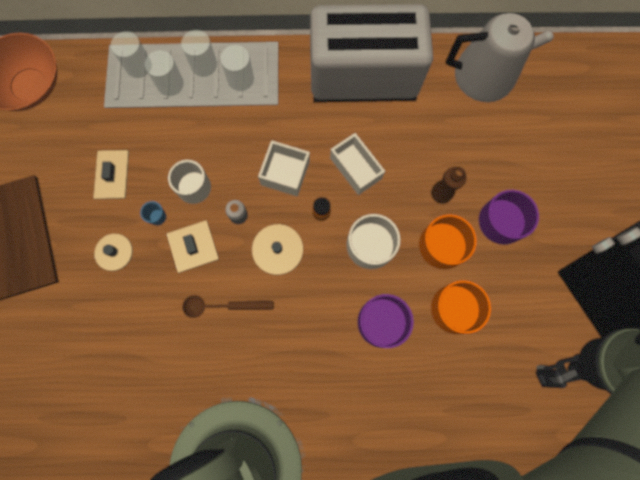

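The top view shows these lids (pale wood, plug down): wide (278,249), square (192,246), narrow (113,252) and oblong (110,173). The white canisters are wide (374,241), narrow (188,180), square (285,166) and oblong (358,162).
Lookalikes I could confuse with the wide canister are orange (449,240) and (462,306), and purple (509,217) and (386,320). There are also white glasses in the tray (125,50)…(236,65). The salt shaker is the grey one at (236,211), not the brown one at (321,208). The cup is at (152,212).

I'll fit prism silhouettes to both views.

```bash
cat > fit.py <<'E'
import cv2,numpy as np
from scipy.optimize import minimize
L=dict(wide=('r',.114),narrow=('r',.084),square=('s',.094,.094),oblong=('s',.116,.072))
C=dict(wide=('r',.110,.070),narrow=('r',.080,.075),square=('s',.090,.090,.060),oblong=('s',.112,.068,.055))
def outline(sh):
    if sh[0]=='r':
        a=np.linspace(0,2*np.pi,48,endpoint=False); return sh[1]/2*np.c_[np.cos(a),np.sin(a)]
    return np.array([[1,1],[-1,1],[-1,-1],[1,-1]])*np.array(sh[1:3])/2
def proj(f,P):
    E=f["extrinsics"]; K=np.array([[f["fx"],0,f["cx"]],[0,f["fy"],f["cy"]],[0,0,1]])
    return cv2.projectPoints(np.asarray(P,float).reshape(-1,3),cv2.Rodrigues(E[:3,:3])[0],E[:3,3],K,np.array(f["dist"]))[0][:,0]
def unproj(f,uv,z):
    K=np.array([[f["fx"],0,f["cx"]],[0,f["fy"],f["cy"]],[0,0,1]]);E=f["extrinsics"]
    n=cv2.undistortPoints(np.array([[uv]],float),K,np.array(f["dist"]))[0,0]
    d=E[:3,:3].T@np.r_[n,1];o=-E[:3,:3].T@E[:3,3];return o+d*(z-o[2])/d[2]
def model(f,sh,z0,z1,p):
    o=outline(sh);c,s=np.cos(p[2]),np.sin(p[2]);o=o@np.array([[c,s],[-s,c]])+p[:2]
    P=np.vstack([np.c_[o,np.full(len(o),z)] for z in(z0,z1)])
    h=cv2.convexHull(proj(f,P).astype(np.float32))
    m=np.zeros(f["pixels"].shape[:2],np.uint8)
    cv2.fillConvexPoly(m,np.round(h*64).astype(np.int32),255,cv2.LINE_AA,6);return m
def mask(f,seed,kind,R=45):
    hsv=cv2.cvtColor(f["pixels"],cv2.COLOR_RGB2HSV).astype(int)
    H,S,V=hsv[...,0],hsv[...,1],hsv[...,2]
    m=((S<65)&(V>95)) if kind=='C' else ((H>14)&(H<36)&(V>165)&(S<150))
    m=m.astype(np.uint8);w=np.zeros_like(m);cv2.circle(w,tuple(seed),R,1,-1);m&=w
    m=cv2.morphologyEx(m,cv2.MORPH_OPEN,np.ones((3,3)))
    c=max(cv2.findContours(m,cv2.RETR_EXTERNAL,cv2.CHAIN_APPROX_NONE)[0],key=cv2.contourArea)
    o=np.zeros_like(m);cv2.fillConvexPoly(o,cv2.convexHull(c),255,cv2.LINE_AA);return o
def fit(views,sh,z0,z1,yaw0s,p0):
    def cost(p):
        t=0
        for f,m in views:
            a=model(f,sh,z0,z1,p).astype(float);t+=np.minimum(a,m).sum()/np.maximum(a,m).sum()
        return -t/len(views)
    best=None
    for y in yaw0s:
        x0=np.r_[p0,y];S=np.vstack([x0,x0+[.01,0,0],x0+[0,.01,0],x0+[0,0,.25]])
        r=minimize(cost,x0,method='Nelder-Mead',options=dict(initial_simplex=S,xatol=1e-4,fatol=1e-5,maxiter=250))
        if best is None or r.fun<best.fun:best=r
    return best
E
python3 - <<'E'
from workcell import bot
from fit import *
F={n:bot.grab_frame(n) for n in("top","scene")}
ls=dict(wide=((278,249),(342,265)),narrow=((113,252),(466,355)),square=((192,246),(400,312)),oblong=((110,173),(426,423)))
cs=dict(wide=((374,241),(280,217)),narrow=((188,180),(366,349)),square=((285,166),(286,304)),oblong=((358,162),(237,267)))
vis={n:F[n]["pixels"].copy() for n in F}
for kind,D,S in(('L',L,ls),('C',C,cs)):
  for k,sh in D.items():
    z0,z1=(.008,.015) if kind=='L' else (0,sh[-1])
    p0=unproj(F["top"],S[k][0],(z0+z1)/2)[:2]
    V={n:(F[n],mask(F[n],S[k][i],kind)) for i,n in enumerate(F)}
    ys=[0] if sh[0]=='r' else [0,.4,.8,1.2,-.4,-.8]
    out=[]
    for vs in(("top",),("scene",),("top","scene")):
        r=fit([V[n] for n in vs],sh,z0,z1,ys,p0);out.append((*np.round(r.x[:2],4),round(np.degrees(r.x[2]),1),round(-r.fun,3)))
    print(kind,k,out)
    for n in F:
        c=cv2.findContours((model(F[n],sh,z0,z1,r.x)>127).astype(np.uint8),0,2)[0];cv2.drawContours(vis[n],c,-1,(255,0,0),1)
for nm,t,h in(("shaker",(236,208),.06),("cup",(152,210),.045)):print(nm,unproj(F["top"],t,h))
a=cv2.resize(vis["top"][130:290,80:420],(800,376));b=cv2.resize(vis["scene"][180:460,200:500],None,fx=.8,fy=.8) 
cv2.imwrite("pics/fit.png",a[:,:,::-1])
E
```

```text
L wide [(np.float64(0.4593), np.float64(-0.0867), np.float64(1.1), np.float64(0.983)), (np.float64(0.456), np.float64(-0.0901), np.float64(4.9), np.float64(0.969)), (np.float64(0.458), np.float64(-0.0884), np.float64(3.4), np.float64(0.946))]
L narrow [(np.float64(0.4595), np.float64(0.2809), np.float64(8.8), np.float64(0.956)), (np.float64(0.4561), np.float64(0.2778), np.float64(2.3), np.float64(0.976)), (np.float64(0.4578), np.float64(0.2792), np.float64(9.6), np.float64(0.935))]
L square [(np.float64(0.4693), np.float64(0.1036), np.float64(18.1), np.float64(0.979)), (np.float64(0.4664), np.float64(0.1007), np.float64(-71.8), np.float64(0.946)), (np.float64(0.4677), np.float64(0.1029), np.float64(108.2), np.float64(0.942))]
L oblong [(np.float64(0.6436), np.float64(0.2991), np.float64(1.0), np.float64(0.953)), (np.float64(0.6406), np.float64(0.2964), np.float64(0.3), np.float64(0.945)), (np.float64(0.6413), np.float64(0.2973), np.float64(-0.0), np.float64(0.934))]
C wide [(np.float64(0.4659), np.float64(-0.2959), np.float64(14.2), np.float64(0.91)), (np.float64(0.4626), np.float64(
[... 256 characters left out ...]
 np.float64(19.6), np.float64(0.939)), (np.float64(0.6086), np.float64(0.1047), np.float64(12.0), np.float64(0.835))]
C square [(np.float64(0.6424), np.float64(-0.1046), np.float64(-14.8), np.float64(0.914)), (np.float64(0.6376), np.float64(-0.1077), np.float64(70.9), np.float64(0.968)), (np.float64(0.6385), np.float64(-0.1067), np.float64(70.9), np.float64(0.922))]
C oblong [(np.float64(0.6518), np.float64(-0.2698), np.float64(31.2), np.float64(0.91)), (np.float64(0.6474), np.float64(-0.2749), np.float64(35.3), np.float64(0.968)), (np.float64(0.6494), np.float64(-0.273), np.float64(34.6), np.float64(0.924))]
shaker [ 0.54148694 -0.00110685  0.06      ]
cup [0.54438618 0.18655204 0.045     ]
```

View pics/fit.png

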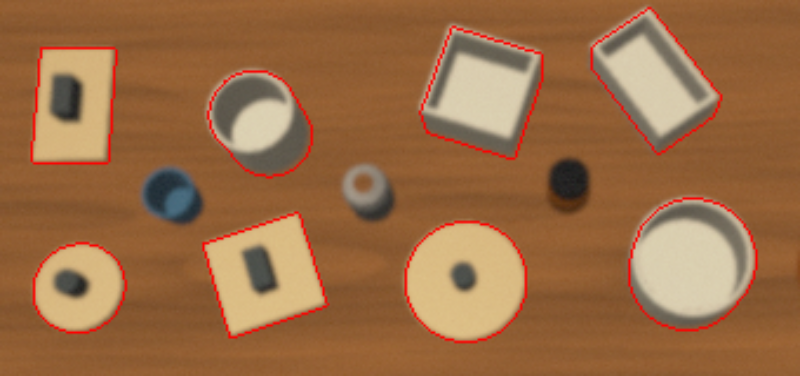

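The overlays match all eight outlines, and the two views agree to within about 3 mm. I'll move above the wide canister and look with the wrist camera.

```bash
python3 -m crank '{"travel":[[2,2,2],[5,5,3],[8,8,4],[11,11,5],[13.4,14,5]],"turn":[[0,0,-4],[0,0,-8],[0,0,-12],[0,0,-16],[0,0,-20]],"gripper":[0,0,0,0,0]}' && python3 -m crank '{"travel":[[3,3,1],[6,6,2],[9,9,4],[11.8,14,5],[11.8,15,5]],"turn":[[0,0,0],[0,0,0],[0,0,0],[0,0,0],[0,0,0]],"gripper":[0,0,0,0,0]}'
python3 - <<'E'
from workcell import bot
import cv2,numpy as np
f=bot.grab_frame("wrist");cv2.imwrite("pics/w1.png",f["pixels"][:,:,::-1]);print(np.round(f["extrinsics"],3),f["fx"]);print(bot.observe()["position"])
E
```

```text
clock: 0.7
position: [0.3483, -0.4466, 0.2521]
tool_rot: [3.141, -0.001, -0.004]
force: [0.7, -0.5, 0.6]
grip_width: 0.0849
finger_force: 0.0
clock: 1.2
position: [0.4675, -0.2935, 0.3019]
tool_rot: [-3.141, -0.002, 0.003]
force: [-0.3, -0.4, -0.6]
grip_width: 0.0855
finger_force: 0.0
[[ 0.003 -1.    -0.002 -0.294]
 [-0.961 -0.003  0.276  0.386]
 [-0.276  0.001 -0.961  0.606]
 [ 0.     0.     0.     1.   ]] 346.13841500166853
[ 0.46702952 -0.29244887  0.30168306]
```

View pics/w1.png

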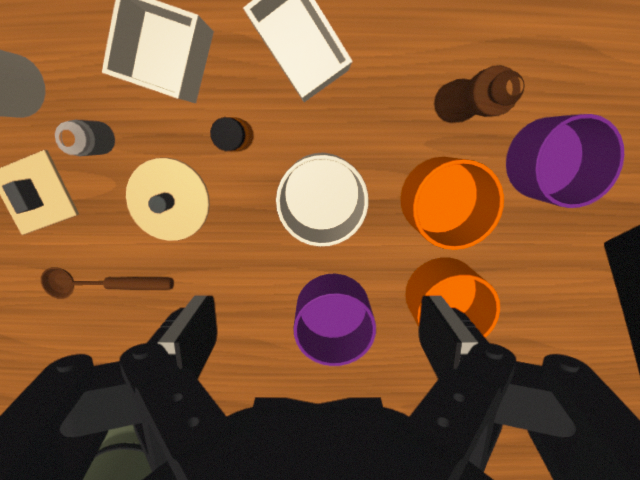

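The wrist view shows the white wide canister at (322,200) and the wide lid at (167,199). Orange and purple lookalikes surround the canister. I'll refine both with the same fit.

```bash
cat > wfit.py <<'E'
import sys
from workcell import bot
from fit import *
# args: kind:name:x:y:yaw(deg)
o=bot.observe();f=bot.grab_frame("wrist");print(np.round(o["position"],4),np.round(np.degrees(o["tool_rot"]),2))
vis=f["pixels"].copy()
for a in sys.argv[2:]:
    k,n,x,y,w=a.split(':');x,y,w=float(x),float(y),np.radians(float(w));sh=(L if k=='L' else C)[n]
    z0,z1=(.008,.015) if k=='L' else (0,sh[-1])
    m0=model(f,sh,z0,z1,(x,y,w));ys,xs=np.nonzero(m0);c=(int(xs.mean()),int(ys.mean()));R=int(np.hypot(xs-c[0],ys-c[1]).max()*1.25)
    m=mask(f,c,k,R);r=fit([(f,m)],sh,z0,z1,[w] if sh[0]=='r' else [w,w+.15,w-.15],(x,y))
    print(k,n,np.round(r.x[:2],4),round(np.degrees(r.x[2]),1),round(-r.fun,3))
    cv2.drawContours(vis,cv2.findContours((model(f,sh,z0,z1,r.x)>127).astype(np.uint8),0,2)[0],-1,(255,0,0),1)
cv2.imwrite(sys.argv[1],vis[:,:,::-1])
E
python3 wfit.py pics/w1f.png L:wide:.4577:-.0884:0 C:wide:.4643:-.2988:0 C:square:.64:-.106:-17 C:oblong:.6496:-.2725:33.5
```

```text
[ 0.467  -0.2924  0.3017] [-1.7992e+02 -9.0000e-02  2.1000e-01]
L wide [ 0.4595 -0.086 ] 0.9 0.966
C wide [ 0.4665 -0.2971] 6.7 0.959
C square [ 0.643  -0.1043] -19.3 0.979
C oblong [ 0.653  -0.2698] 33.6 0.983
```

View pics/w1f.png

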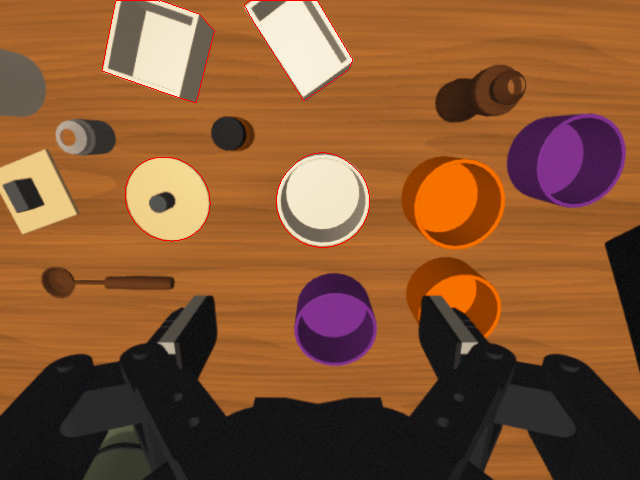

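```bash
python3 -m crank '{"travel":[[0,4.5,-1],[-0.2,9,-3],[-0.3,13.5,-6],[-0.5,18,-9],[-0.5,21,-12]],"turn":[[0,0,0],[0,0,0],[0,0,0],[0,0,0],[0,0,0]],"gripper":[0.4,0.4,0.4,0.4,0.4]}' 40 && python3 -m crank '{"travel":[[0,0,-3],[0,0,-6],[0,0,-8],[0,0,-8],[0,0,-8]],"turn":[[0,0,0],[0,0,0],[0,0,0],[0,0,0],[0,0,0]],"gripper":[0.4,0.4,0.4,0.4,0.4]}' && python3 wfit.py pics/w2f.png
```

```text
clock: 1.8
position: [0.4593, -0.0873, 0.181]
tool_rot: [3.141, -0.002, -0.003]
force: [1.9, -0.1, -0.4]
grip_width: 0.0513
finger_force: 0.0
clock: 2.3
position: [0.4594, -0.0887, 0.1016]
tool_rot: [3.141, 0.001, -0.003]
force: [0.5, -0.8, 1.4]
grip_width: 0.0511
finger_force: 0.0
[ 0.4594 -0.0887  0.1016] [ 1.7999e+02  3.0000e-02 -1.8000e-01]
```

View pics/w2f.png

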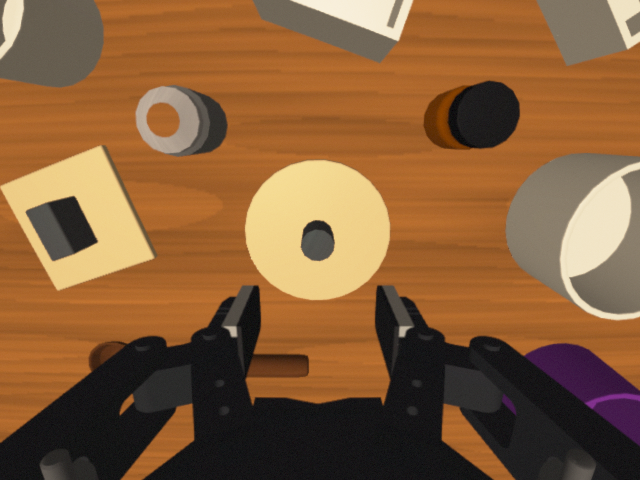

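The knob is centred between the fingers at (317,240). Next I descend, grip and lift.

```bash
python3 -m crank '{"travel":[[0,0.2,-3],[0,0.2,-6],[0,0.2,-7.5],[0,0.2,-8.1],[0,0.2,-8.1]],"turn":[[0,0,0],[0,0,0],[0,0,0],[0,0,0],[0,0,0]],"gripper":[0.4,0.4,0.4,0.4,0.4]}' 40 && python3 -m crank '{"travel":[[0,0,0],[0,0,0],[0,0,0],[0,0,0],[0,0,0]],"turn":[[0,0,0],[0,0,0],[0,0,0],[0,0,0],[0,0,0]],"gripper":[1,1,1,1,1]}' 60 && python3 -m crank '{"travel":[[0,0,0.5],[0,0,2],[0,0,4],[0,0,6],[0,0,6]],"turn":[[0,0,0],[0,0,0],[0,0,0],[0,0,0],[0,0,0]],"gripper":[1,1,1,1,1]}' 60; python3 wfit.py pics/w3f.png C:wide:.4664:-.2967:0
```

```text
clock: 2.85
position: [0.4598, -0.0864, 0.0208]
tool_rot: [3.141, -0.0, -0.002]
force: [0.2, -0.9, 0.5]
grip_width: 0.0511
finger_force: 0.0
clock: 3.35
position: [0.4595, -0.0862, 0.0206]
tool_rot: [3.142, -0.0, -0.002]
force: [-0.6, 1.1, 0.5]
grip_width: -0.0002
finger_force: 0.0
clock: 3.85
position: [0.4606, -0.0864, 0.0826]
tool_rot: [3.141, -0.003, -0.003]
force: [-0.4, -1.0, -0.6]
grip_width: -0.0003
finger_force: 0.0
[ 0.4606 -0.0864  0.0826] [ 1.7998e+02 -1.9000e-01 -1.5000e-01]
C wide [ 0.4669 -0.2997] 3.2 0.992
```

View pics/w3f.png

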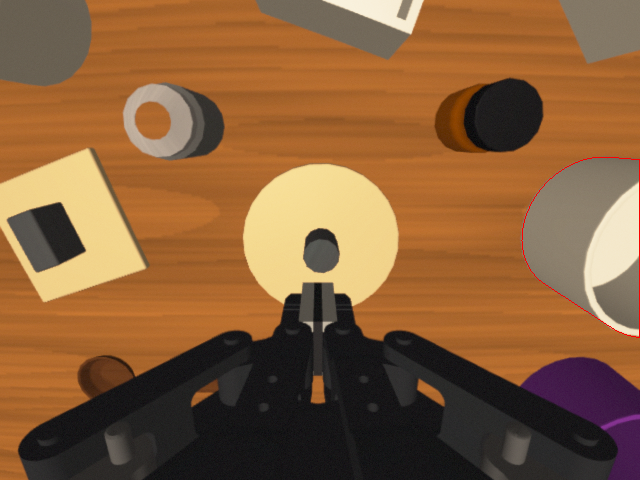

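The grip missed. I'll check the geometry by projecting the TCP and the knob into this view.

```bash
python3 - <<'E'
from workcell import bot
from fit import *
f=bot.grab_frame("wrist");o=bot.observe();p=o["position"]
print("tcp",p,proj(f,[p]),"grasp pt",proj(f,[p+[0,0,.019]]))
m=mask(f,(320,237),'L',100);ys,xs=np.nonzero(m>100);print(xs.min(),xs.max(),ys.min(),ys.max())
for c in[(.4595,-.0863)]:
  for z in(.015,.045):print(z,proj(f,[[*c,z]]))
print(unproj(f,(321,236),.045),unproj(f,(321,255),.045))
r=fit([(f,m)],L["wide"],.008,.015,[0],(.4595,-.0863));print(r.x,r.fun)
for z in(.008,.03,.06,.08):print(z,unproj(f,(318,290),z))
E
```

```text
tcp [ 0.45959279 -0.08627386  0.08068549] [[318.97627727 277.47785325]] grasp pt [[319.11943177 292.37658613]]
243 398 163 305
0.015 [[318.67690256 242.75083354]]
0.045 [[318.81138063 256.22792015]]
[ 0.47296084 -0.08769578  0.045     ] [ 0.46032754 -0.08770255  0.045     ]
[ 0.45969362 -0.08756428  0.23142778] -0.9638385826202202
0.008 [ 0.41906923 -0.08574126  0.008     ]
0.03 [ 0.42909732 -0.08573811  0.03      ]
0.06 [ 0.442772   -0.08573381  0.06      ]
0.08 [ 0.45188845 -0.08573094  0.08      ]
```

```bash
python3 - <<'E'
from workcell import bot
from fit import *
f=bot.grab_frame("wrist");o=bot.observe();p=o["position"]
for dz in(0,.01,.02,.03):print(dz,proj(f,[p+[d,w,dz] for d in(.011,-.011) for w in (.011,-.011)]).round().tolist())
s=bot.grab_frame("scene");print("scene tcp",proj(s,[p]));t=proj(s,[p])[0]
a=cv2.resize(f["pixels"][210:340,240:400],(640,520),interpolation=cv2.INTER_CUBIC)
x,y=int(t[0]),int(t[1]);b=cv2.resize(s["pixels"][y-40:y+40,x-40:x+40],(520,520),interpolation=cv2.INTER_CUBIC)
c=np.hstack([a,b]);c=cv2.resize(c,(800,359));cv2.imwrite("pics/tip.png",c[:,:,::-1])
E
```

```text
0 [[298.0, 258.0], [340.0, 258.0], [299.0, 296.0], [339.0, 296.0]]
0.01 [[297.0, 265.0], [341.0, 265.0], [298.0, 304.0], [340.0, 304.0]]
0.02 [[296.0, 272.0], [342.0, 272.0], [297.0, 314.0], [341.0, 313.0]]
0.03 [[295.0, 280.0], [344.0, 280.0], [296.0, 324.0], [343.0, 324.0]]
scene tcp [[343.14591769 249.86341643]]
```

View pics/tip.png

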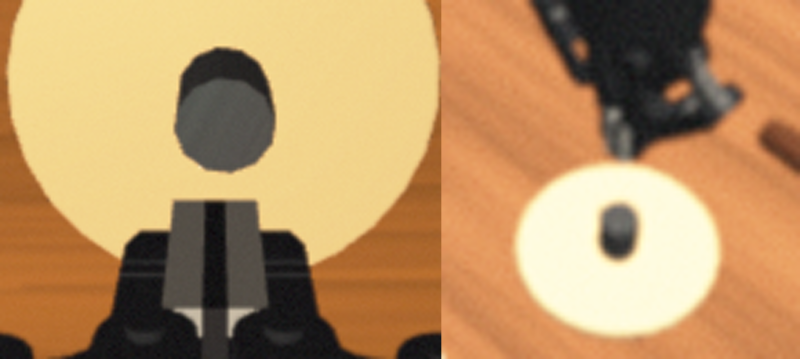

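In both views the real fingertips sit about 20–25 mm higher than the reported TCP (wrist tip at row 282, expected about 258; scene tip about 5 px above the prediction). That means the fingers closed just above the knob. I'll go down in small steps and watch the force.

```bash
python3 -m crank '{"travel":[[0,0,0],[0,0,0],[0,0,-2],[0,0,-4],[0,0,-6]],"turn":[[0,0,0],[0,0,0],[0,0,0],[0,0,0],[0,0,0]],"gripper":[0.4,0.4,0.4,0.4,0.4]}' 40 && python3 -m crank '{"travel":[[0,0,-0.2],[0,0,-0.4],[0,0,-0.6],[0,0,-0.6],[0,0,-0.6]],"turn":[[0,0,0],[0,0,0],[0,0,0],[0,0,0],[0,0,0]],"gripper":[0.4,0.4,0.4,0.4,0.4]}'; python3 - <<'E'
from workcell import bot
from fit import *
f=bot.grab_frame("wrist");s=bot.grab_frame("scene");p=bot.observe()["position"];print(p,proj(f,[p]),proj(f,[p+[.011,.025,0],p+[.011,-.025,0],p+[.011,.025,.025]]))
b=cv2.resize(s["pixels"][210:290,300:380],(320,480),interpolation=cv2.INTER_CUBIC)
b=cv2.resize(s["pixels"][210:290,300:380],(480,480),interpolation=cv2.INTER_CUBIC)
a=cv2.resize(f["pixels"][140:380,200:440],(480,480),interpolation=cv2.INTER_CUBIC)
cv2.imwrite("pics/tip2.png",cv2.resize(np.hstack([a,b]),(800,400))[:,:,::-1])
E
```

```text
clock: 4.55
position: [0.4593, -0.0861, 0.0194]
tool_rot: [-3.142, 0.0, -0.002]
force: [0.2, 1.0, -0.5]
grip_width: 0.0512
finger_force: 0.0
clock: 5.05
position: [0.4597, -0.0863, 0.0149]
tool_rot: [3.141, -0.001, -0.002]
force: [-0.7, 0.7, -1.2]
grip_width: 0.0514
finger_force: 0.0
[ 0.45962143 -0.08621306  0.01472305] [[319.01741393 277.24954967]] [[271.96013631 258.07938083]
 [366.04472532 257.90256032]
 [265.11869451 276.01363966]]
```

View pics/tip2.png

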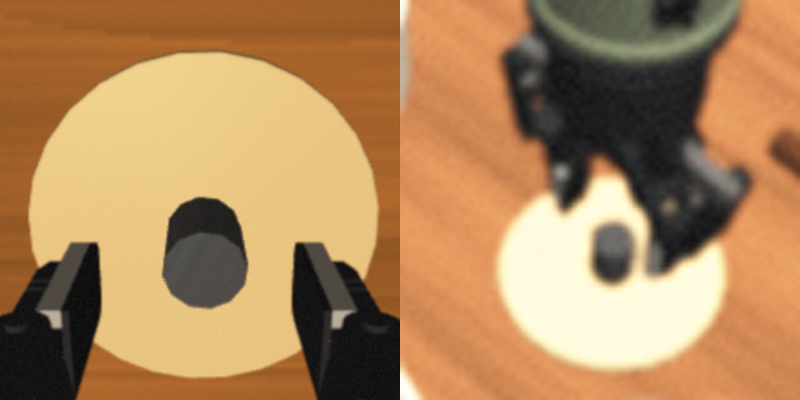

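No contact. The finger gap of 115 px for 51 mm gives a tip depth of about 0.153 m instead of 0.184 m, so the tips really are about 30 mm above the reported TCP. I'll lower further in force-checked steps.

```bash
python3 -m crank '{"travel":[[0,0,-0.3],[0,0,-0.6],[0,0,-0.9],[0,0,-1.2],[0,0,-1.2]],"turn":[[0,0,0],[0,0,0],[0,0,0],[0,0,0],[0,0,0]],"gripper":[0.4,0.4,0.4,0.4,0.4]}' 40 && python3 -m crank '{"travel":[[0,0,-0.2],[0,0,-0.4],[0,0,-0.6],[0,0,-0.8],[0,0,-0.8]],"turn":[[0,0,0],[0,0,0],[0,0,0],[0,0,0],[0,0,0]],"gripper":[0.4,0.4,0.4,0.4,0.4]}'
```

```text
clock: 5.65
position: [0.4591, -0.0861, 0.0019]
tool_rot: [-3.141, 0.001, -0.002]
force: [-0.2, 0.4, 0.1]
grip_width: 0.0512
finger_force: 0.0
clock: 6.15
position: [0.4593, -0.0861, -0.0059]
tool_rot: [-3.142, 0.0, -0.002]
force: [-0.3, 0.8, 0.6]
grip_width: 0.0514
finger_force: 0.0
```

```bash
python3 -m crank '{"travel":[[0,0,0],[0,0,0],[0,0,0],[0,0,0],[0,0,0]],"turn":[[0,0,0],[0,0,0],[0,0,0],[0,0,0],[0,0,0]],"gripper":[1,1,1,1,1]}' 60 && python3 -m crank '{"travel":[[0,0,0.5],[0,0,1],[0,0,2],[0,0,4],[0,0,4]],"turn":[[0,0,0],[0,0,0],[0,0,0],[0,0,0],[0,0,0]],"gripper":[1,1,1,1,1]}'
```

```text
clock: 6.65
position: [0.4595, -0.0862, -0.0054]
tool_rot: [3.142, -0.0, -0.002]
force: [-1.3, 0.2, 7.7]
grip_width: 0.0216
finger_force: 58.4
clock: 7.15
position: [0.4606, -0.0864, 0.0366]
tool_rot: [3.141, -0.003, -0.003]
force: [0.5, -0.7, -1.3]
grip_width: 0.0219
finger_force: 58.8
```

Gripped: width 22 mm, 58 N. Now I carry it to the wide canister.

```bash
python3 -m crank '{"travel":[[0,0,3],[0.1,-1.5,6],[0.3,-5,6.5],[0.4,-9,6.5],[0.5,-13,6.5]],"turn":[[0,0,0],[0,0,0],[0,0,0],[0,0,0],[0,0,0]],"gripper":[1,1,1,1,1]}' && python3 -m crank '{"travel":[[0.1,-3,0],[0.2,-6,0],[0.2,-7.5,0],[0.2,-8,0],[0.2,-8,0]],"turn":[[0,0,0],[0,0,0],[0,0,0],[0,0,0],[0,0,0]],"gripper":[1,1,1,1,1]}'; python3 wfit.py pics/w4f.png
```

```text
clock: 7.65
position: [0.4644, -0.2176, 0.0998]
tool_rot: [3.141, -0.001, -0.002]
force: [0.4, 0.7, -1.1]
grip_width: 0.0216
finger_force: 59.0
clock: 8.15
position: [0.4663, -0.2957, 0.0991]
tool_rot: [-3.141, 0.0, -0.003]
force: [-0.4, 1.3, -1.6]
grip_width: 0.0219
finger_force: 59.1
[ 0.4663 -0.2957  0.0991] [-1.7997e+02  1.0000e-02 -1.4000e-01]
```

View pics/w4f.png

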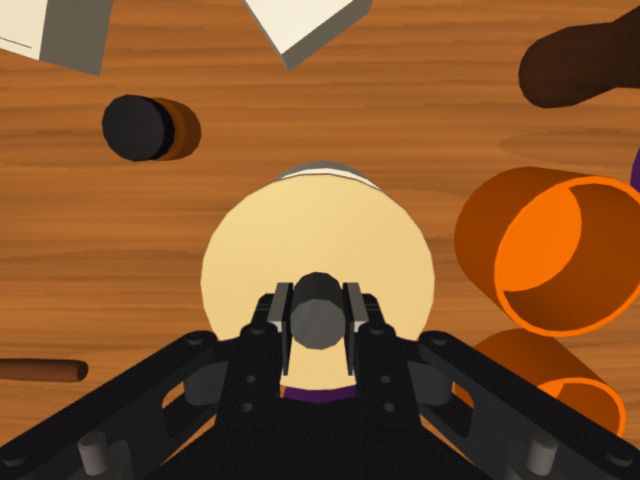

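The rim crescent shows almost centrally at (330,172) behind the lid, so the lid is aligned to within about 1–2 mm. Lowering.

```bash
python3 -m crank '{"travel":[[0,-0.1,-1],[0,-0.1,-2],[0,-0.1,-2.8],[0,-0.1,-3.3],[0,-0.1,-3.6]],"turn":[[0,0,0],[0,0,0],[0,0,0],[0,0,0],[0,0,0]],"gripper":[1,1,1,1,1]}' && python3 -m crank '{"travel":[[0,0,-0.2],[0,0,-0.4],[0,0,-0.5],[0,0,-0.6],[0,0,-0.6]],"turn":[[0,0,0],[0,0,0],[0,0,0],[0,0,0],[0,0,0]],"gripper":[1,1,1,1,1]}'
```

```text
clock: 8.7
position: [0.4662, -0.2968, 0.0625]
tool_rot: [-3.141, 0.001, -0.002]
force: [0.3, -0.2, -1.6]
grip_width: 0.0214
finger_force: 59.1
clock: 9.2
position: [0.4664, -0.2972, 0.0573]
tool_rot: [3.142, -0.0, -0.002]
force: [0.9, -0.4, -1.5]
grip_width: 0.0217
finger_force: 59.1
```

```bash
python3 -m crank '{"travel":[[0,0,-0.05],[0,0,-0.1],[0,0,-0.15],[0,0,-0.15],[0,0,-0.15]],"turn":[[0,0,0],[0,0,0],[0,0,0],[0,0,0],[0,0,0]],"gripper":[1,1,1,1,1]}'
```

```text
clock: 9.7
position: [0.4665, -0.2972, 0.0566]
tool_rot: [3.141, -0.0, -0.002]
force: [-4.2, 3.4, 15.1]
grip_width: 0.0219
finger_force: 61.0
```

Contact came exactly at the seated height. I release, rise, and go to the square lid (0.4693, 0.1036, yaw 18°).

```bash
python3 -m crank '{"travel":[[0,0,0],[0,0,0],[0,0,1],[0,0,4],[0,0,8]],"turn":[[0,0,0],[0,0,0],[0,0,0],[0,0,0],[0,0,0]],"gripper":[0.4,0.4,0.4,0.4,0.4]}' && python3 -m crank '{"travel":[[0,4.5,0],[0,9,0],[0,13.5,0],[0.1,18,0],[0.1,22,0]],"turn":[[0,0,0],[0,0,3],[0,0,8],[0,0,13],[0,0,18]],"gripper":[0.4,0.4,0.4,0.4,0.4]}' && python3 -m crank '{"travel":[[0,4.5,0],[0,9,0],[0,13.5,0],[0.1,17,0],[0.2,18,0]],"turn":[[0,0,0],[0,0,0],[0,0,0],[0,0,0],[0,0,0]],"gripper":[0.4,0.4,0.4,0.4,0.4]}'; python3 wfit.py pics/w5f.png L:square:.4693:.1036:18.1 C:narrow:.6113:.1075:0
```

```text
clock: 10.2
position: [0.4656, -0.2966, 0.1362]
tool_rot: [-3.14, 0.002, -0.002]
force: [0.6, -0.0, -0.4]
grip_width: 0.0512
finger_force: 0.0
clock: 10.7
position: [0.4674, -0.0751, 0.1367]
tool_rot: [3.141, -0.001, 0.316]
force: [0.4, -0.7, 0.6]
grip_width: 0.0511
finger_force: 0.0
clock: 11.2
position: [0.4693, 0.1068, 0.1366]
tool_rot: [-3.141, -0.001, 0.316]
force: [-0.1, -0.0, -0.3]
grip_width: 0.0514
finger_force: 0.0
[0.4693 0.1068 0.1366] [-1.7994e+02 -8.0000e-02  1.8120e+01]
L square [0.4693 0.1023] 18.2 0.983
C narrow [0.6132 0.1064] 7.2 0.977
```

View pics/w5f.png

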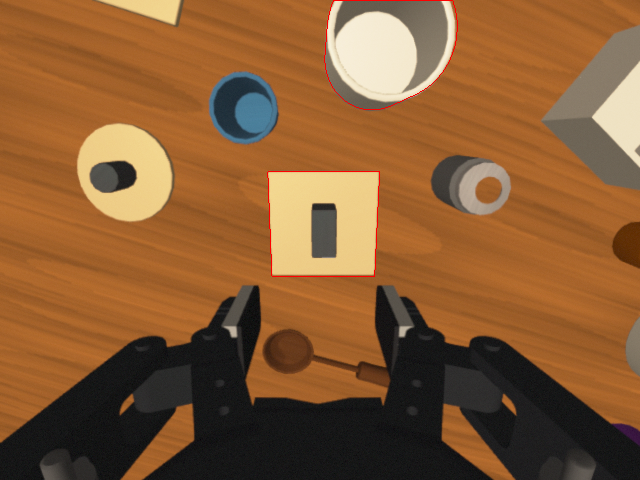

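The square lid at (324,223) is lined up with the jaws, bar along the tool axis. Descend and grip.

```bash
python3 -m crank '{"travel":[[0,0,-4],[0,0,-8],[0,0,-11],[0,0,-12],[0,0,-12]],"turn":[[0,0,0],[0,0,0],[0,0,0],[0,0,0],[0,0,0]],"gripper":[0.4,0.4,0.4,0.4,0.4]}' && python3 -m crank '{"travel":[[0,0,-0.5],[0,0,-1],[0,0,-1.5],[0,0,-1.9],[0,0,-1.9]],"turn":[[0,0,0],[0,0,0],[0,0,0],[0,0,0],[0,0,0]],"gripper":[0.4,0.4,0.4,0.4,0.4]}' && python3 -m crank '{"travel":[[0,0,0],[0,0,0],[0,0,0],[0,0,0],[0,0,0]],"turn":[[0,0,0],[0,0,0],[0,0,0],[0,0,0],[0,0,0]],"gripper":[1,1,1,1,1]}' 60 && python3 -m crank '{"travel":[[0,0,0.5],[0,0,2],[0,0,5],[0,0,9],[0,0,11]],"turn":[[0,0,0],[0,0,0],[0,0,0],[0,0,0],[0,0,0]],"gripper":[1,1,1,1,1]}'
```

```text
clock: 11.75
position: [0.469, 0.1019, 0.0154]
tool_rot: [3.141, 0.002, 0.311]
force: [0.1, 0.2, 0.4]
grip_width: 0.0511
finger_force: 0.0
clock: 12.25
position: [0.4692, 0.1028, -0.0034]
tool_rot: [3.142, 0.0, 0.312]
force: [-0.4, -0.3, 0.5]
grip_width: 0.0511
finger_force: 0.0
clock: 12.75
position: [0.4695, 0.1029, -0.0028]
tool_rot: [3.142, -0.0, 0.312]
force: [-3.0, -0.8, 6.3]
grip_width: 0.0187
finger_force: 59.3
clock: 13.25
position: [0.4701, 0.1031, 0.1098]
tool_rot: [3.142, -0.003, 0.312]
force: [0.9, -0.1, -1.3]
grip_width: 0.0183
finger_force: 58.8
```

```bash
python3 -m crank '{"travel":[[0.5,-3,1],[1,-7.5,1],[2,-12,1],[2,-16.5,1],[2,-20.5,1]],"turn":[[0,0,-6],[0,0,-13],[0,0,-20],[0,0,-28],[0,0,-36]],"gripper":[1,1,1,1,1]}' && python3 -m crank '{"travel":[[0,0,0],[0,0,0],[0,0,0],[0,0,0],[0,0,0]],"turn":[[0,0,0],[0,0,0],[0,0,0],[0,0,0],[0,0,0]],"gripper":[1,1,1,1,1]}'; python3 wfit.py pics/w6f.png C:square:.643:-.1043:-18.5
```

```text
clock: 13.75
position: [0.4891, -0.1044, 0.1173]
tool_rot: [-3.142, -0.0, -0.323]
force: [1.3, 0.6, -1.9]
grip_width: 0.0186
finger_force: 58.8
clock: 14.25
position: [0.4895, -0.1013, 0.1169]
tool_rot: [-3.141, 0.0, -0.315]
force: [0.5, 0.8, -1.5]
grip_width: 0.0184
finger_force: 59.0
[ 0.4895 -0.1013  0.1169] [-179.99    0.    -18.03]
C square [ 0.6431 -0.1056] -19.0 0.997
```

View pics/w6f.png

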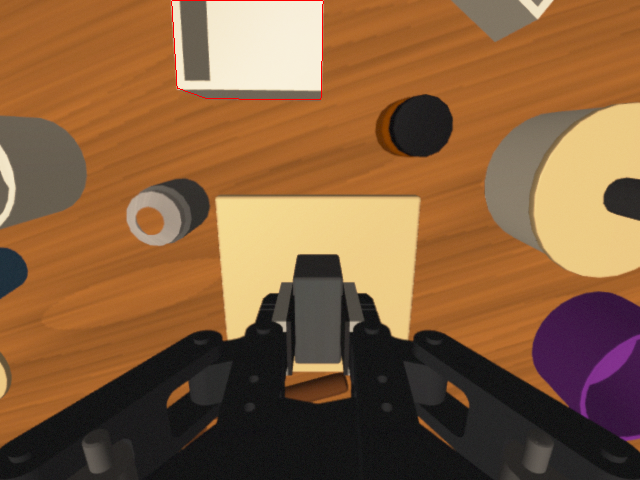

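The lid is held level at (318,270). The square canister fits at (0.643, −0.105, −19°), and the wide lid looks seated at the right (590,190). Move over, then lower.

```bash
python3 -m crank '{"travel":[[4,-0.1,0],[8,-0.2,0],[12,-0.3,0],[15,-0.3,0],[15.3,-0.3,0]],"turn":[[0,0,0],[0,0,-1],[0,0,-1],[0,0,-1],[0,0,-1]],"gripper":[1,1,1,1,1]}' && python3 -m crank '{"travel":[[0,0,0],[0,0,-2],[0,0,-4],[0,0,-5],[0,0,-5.5]],"turn":[[0,0,0],[0,0,0],[0,0,0],[0,0,0],[0,0,0]],"gripper":[1,1,1,1,1]}' && python3 -m crank '{"travel":[[0,0,-0.3],[0,0,-0.6],[0,0,-0.9],[0,0,-1.1],[0,0,-1.1]],"turn":[[0,0,0],[0,0,0],[0,0,0],[0,0,0],[0,0,0]],"gripper":[1,1,1,1,1]}'
```

```text
clock: 14.8
position: [0.6451, -0.1041, 0.1162]
tool_rot: [-3.141, -0.001, -0.332]
force: [-1.5, -0.5, -2.3]
grip_width: 0.0184
finger_force: 59.0
clock: 15.3
position: [0.6415, -0.1051, 0.0612]
tool_rot: [3.141, 0.001, -0.334]
force: [0.3, 1.3, -1.2]
grip_width: 0.0183
finger_force: 59.0
clock: 15.8
position: [0.6423, -0.1051, 0.0507]
tool_rot: [3.142, 0.0, -0.334]
force: [0.5, 0.3, -1.6]
grip_width: 0.0187
finger_force: 59.0
```

```bash
python3 -m crank '{"travel":[[0,0,-0.1],[0,0,-0.15],[0,0,-0.2],[0,0,-0.2],[0,0,-0.2]],"turn":[[0,0,0],[0,0,0],[0,0,0],[0,0,0],[0,0,0]],"gripper":[1,1,1,1,1]}'
```

```text
clock: 16.3
position: [0.6425, -0.1052, 0.0493]
tool_rot: [-3.142, -0.0, -0.334]
force: [-2.8, 0.2, 4.6]
grip_width: 0.0185
finger_force: 59.8
```

```bash
python3 -m crank '{"travel":[[0,0,0],[0,0,0],[0,0,1],[0,0,4],[0,0,8]],"turn":[[0,0,0],[0,0,0],[0,0,0],[0,0,0],[0,0,0]],"gripper":[0.4,0.4,0.4,0.4,0.4]}' && python3 -m crank '{"travel":[[-2,4,1],[-4,8,2],[-6,12,2],[-8,16,2],[-10,20,2]],"turn":[[0,0,4],[0,0,8],[0,0,12],[0,0,16],[0,0,19]],"gripper":[0.4,0.4,0.4,0.4,0.4]}' && python3 -m crank '{"travel":[[-2,4,0],[-4,8,0],[-6,13,0],[-8,17,0],[-8.3,18.6,0]],"turn":[[0,0,0],[0,0,0],[0,0,0],[0,0,0],[0,0,0]],"gripper":[0.4,0.4,0.4,0.4,0.4]}' && python3 -m crank '{"travel":[[0,0,0],[0,0,0],[0,0,0],[0,0,0],[0,0,0]],"turn":[[0,0,0],[0,0,0],[0,0,0],[0,0,0],[0,0,0]],"gripper":[0.4,0.4,0.4,0.4,0.4]}'; python3 wfit.py pics/w7f.png L:narrow:.4595:.281:0 C:narrow:.6113:.1075:0 L:oblong:.6436:.2991:0.8
```

```text
clock: 16.8
position: [0.6415, -0.105, 0.129]
tool_rot: [3.141, 0.003, -0.334]
force: [-0.1, 0.5, 1.0]
grip_width: 0.0509
finger_force: 0.0
clock: 17.3
position: [0.5416, 0.0962, 0.1498]
tool_rot: [-3.141, -0.001, 0.0]
force: [1.7, 1.5, 0.6]
grip_width: 0.0513
finger_force: 0.0
clock: 17.8
position: [0.4567, 0.2855, 0.1498]
tool_rot: [-3.14, -0.0, 0.003]
force: [-0.2, -0.7, -0.4]
grip_width: 0.0515
finger_force: 0.0
clock: 18.3
position: [0.4598, 0.28, 0.1489]
tool_rot: [3.141, -0.0, -0.004]
force: [-0.4, 0.5, 0.1]
grip_width: 0.051
finger_force: 0.0
[0.4598 0.28   0.1489] [179.99  -0.    -0.21]
L narrow [0.4597 0.2788] 13.9 0.979
C narrow [0.6129 0.105 ] 12.6 0.979
L oblong [0.645  0.2968] -0.3 0.997
```

View pics/w7f.png

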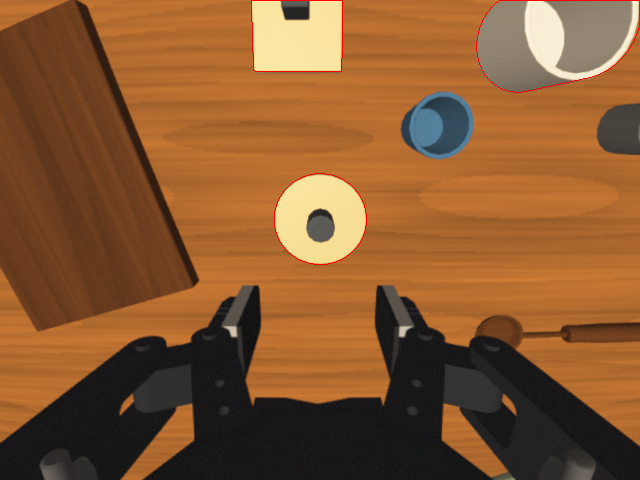

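The narrow lid's knob at (320,225) is centred between the jaws. Descend, grip and lift.

```bash
python3 -m crank '{"travel":[[0,0,-4],[0,0,-8],[0,0,-11.5],[0,0,-13],[0,0,-13.3]],"turn":[[0,0,0],[0,0,0],[0,0,0],[0,0,0],[0,0,0]],"gripper":[0.4,0.4,0.4,0.4,0.4]}' && python3 -m crank '{"travel":[[0,0,-0.5],[0,0,-1],[0,0,-1.5],[0,0,-1.9],[0,0,-1.9]],"turn":[[0,0,0],[0,0,0],[0,0,0],[0,0,0],[0,0,0]],"gripper":[0.4,0.4,0.4,0.4,0.4]}' && python3 -m crank '{"travel":[[0,0,0],[0,0,0],[0,0,0],[0,0,0],[0,0,0]],"turn":[[0,0,0],[0,0,0],[0,0,0],[0,0,0],[0,0,0]],"gripper":[1,1,1,1,1]}' 60 && python3 -m crank '{"travel":[[0,0,0.5],[0,0,2],[0,0,5],[0,0,9],[0,0,12]],"turn":[[0,0,0],[0,0,0],[0,0,0],[0,0,0],[0,0,0]],"gripper":[1,1,1,1,1]}'
```

```text
clock: 18.85
position: [0.4585, 0.28, 0.014]
tool_rot: [3.14, 0.002, -0.002]
force: [-0.6, -0.3, -0.5]
grip_width: 0.0512
finger_force: 0.0
clock: 19.35
position: [0.4593, 0.2808, -0.0034]
tool_rot: [3.141, 0.0, -0.002]
force: [0.1, -0.2, 0.2]
grip_width: 0.0515
finger_force: 0.0
clock: 19.85
position: [0.4595, 0.2809, -0.0027]
tool_rot: [-3.141, -0.0, -0.002]
force: [-2.0, -0.8, 7.4]
grip_width: 0.0218
finger_force: 58.4
clock: 20.35
position: [0.4595, 0.281, 0.1192]
tool_rot: [-3.141, -0.001, -0.002]
force: [0.3, -0.5, -0.5]
grip_width: 0.022
finger_force: 58.8
```

```bash
python3 -m crank '{"travel":[[0,-4,0],[0,-8,0],[0,-12,0],[0,-16,0],[0,-17.5,0]],"turn":[[0,0,0],[0,0,0],[0,0,0],[0,0,0],[0,0,0]],"gripper":[1,1,1,1,1]}' && python3 -m crank '{"travel":[[0,0,0],[0,0,0],[0,0,0],[0,0,0],[0,0,0]],"turn":[[0,0,0],[0,0,0],[0,0,0],[0,0,0],[0,0,0]],"gripper":[1,1,1,1,1]}'; python3 wfit.py pics/w8f.png C:narrow:.6123:.1064:0
```

```text
clock: 20.85
position: [0.4591, 0.1019, 0.1172]
tool_rot: [3.14, 0.0, -0.006]
force: [0.7, 0.7, -1.0]
grip_width: 0.022
finger_force: 59.0
clock: 21.35
position: [0.4593, 0.1066, 0.1168]
tool_rot: [-3.141, 0.0, -0.001]
force: [0.4, -0.7, -1.1]
grip_width: 0.0217
finger_force: 59.0
[0.4593 0.1066 0.1168] [-1.7999e+02  1.0000e-02 -6.0000e-02]
C narrow [0.6132 0.1066] 7.2 0.993
```

```bash
python3 -m crank '{"travel":[[4,0,0],[8,0,0],[12,0,0],[15,0,0],[15.3,0,0]],"turn":[[0,0,0],[0,0,0],[0,0,0],[0,0,0],[0,0,0]],"gripper":[1,1,1,1,1]}' && python3 -m crank '{"travel":[[0,0,0],[0,0,-1],[0,0,-2.5],[0,0,-3.5],[0,0,-4]],"turn":[[0,0,0],[0,0,0],[0,0,0],[0,0,0],[0,0,0]],"gripper":[1,1,1,1,1]}' && python3 -m crank '{"travel":[[0,0,-0.3],[0,0,-0.6],[0,0,-0.9],[0,0,-1.1],[0,0,-1.1]],"turn":[[0,0,0],[0,0,0],[0,0,0],[0,0,0],[0,0,0]],"gripper":[1,1,1,1,1]}'
```

```text
clock: 21.9
position: [0.6151, 0.1058, 0.1162]
tool_rot: [-3.141, -0.001, -0.003]
force: [-1.0, 0.1, -1.4]
grip_width: 0.0217
finger_force: 59.0
clock: 22.4
position: [0.6113, 0.1057, 0.0752]
tool_rot: [3.141, 0.002, -0.002]
force: [0.0, -0.5, -1.4]
grip_width: 0.0218
finger_force: 59.0
clock: 22.9
position: [0.6124, 0.1058, 0.0657]
tool_rot: [3.142, 0.0, -0.002]
force: [0.7, -0.5, -1.6]
grip_width: 0.0216
finger_force: 59.0
```

```bash
python3 -m crank '{"travel":[[0,0,-0.1],[0,0,-0.15],[0,0,-0.2],[0,0,-0.2],[0,0,-0.2]],"turn":[[0,0,0],[0,0,0],[0,0,0],[0,0,0],[0,0,0]],"gripper":[1,1,1,1,1]}'
```

```text
clock: 23.4
position: [0.6125, 0.1059, 0.0644]
tool_rot: [-3.142, -0.0, -0.002]
force: [-2.5, 0.2, 7.0]
grip_width: 0.0217
finger_force: 59.8
```

Contact at the seated height again. Release and go to the oblong lid (0.644, 0.298, yaw ≈ 0.3°).

```bash
python3 -m crank '{"travel":[[0,0,0],[0,0,0],[0,0,1],[0,0,4],[0,0,8]],"turn":[[0,0,0],[0,0,0],[0,0,0],[0,0,0],[0,0,0]],"gripper":[0.4,0.4,0.4,0.4,0.4]}' && python3 -m crank '{"travel":[[0.6,4,0],[1.2,8,0],[2,12,0],[2.6,16,0],[3.1,19.2,0]],"turn":[[0,0,0],[0,0,0],[0,0,0],[0,0,0],[0,0,0]],"gripper":[0.4,0.4,0.4,0.4,0.4]}' && python3 -m crank '{"travel":[[0,0,0],[0,0,0],[0,0,0],[0,0,0],[0,0,0]],"turn":[[0,0,0],[0,0,0],[0,0,0],[0,0,0],[0,0,0]],"gripper":[0.4,0.4,0.4,0.4,0.4]}'; python3 wfit.py pics/w9f.png L:oblong:.644:.298:0.3
```

```text
clock: 23.9
position: [0.6114, 0.1057, 0.1441]
tool_rot: [3.141, 0.003, -0.002]
force: [0.4, 0.0, 0.6]
grip_width: 0.051
finger_force: 0.0
clock: 24.4
position: [0.6433, 0.3006, 0.1446]
tool_rot: [-3.141, -0.0, -0.001]
force: [-0.0, 0.5, -0.8]
grip_width: 0.0512
finger_force: 0.0
clock: 24.9
position: [0.6437, 0.2969, 0.1442]
tool_rot: [3.141, -0.0, -0.003]
force: [0.4, -0.5, 0.2]
grip_width: 0.0513
finger_force: 0.0
[0.6437 0.2969 0.1442] [ 1.7999e+02 -2.0000e-02 -2.0000e-01]
L oblong [0.6431 0.2969] -0.1 0.988
```

View pics/w9f.png

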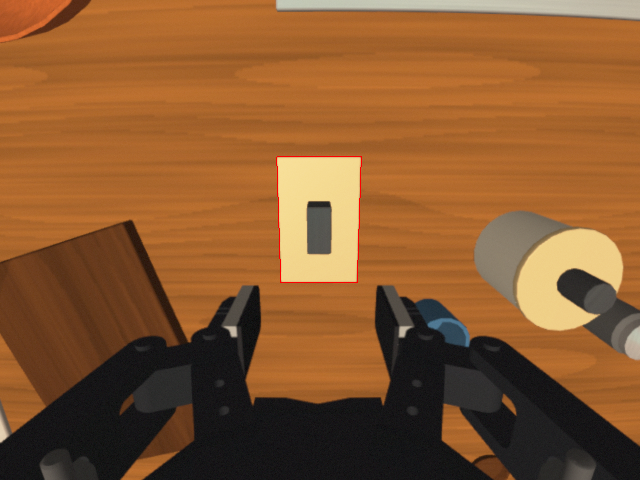

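The oblong lid at (319,228) is aligned, and the narrow lid sits flat at (570,280).

```bash
python3 -m crank '{"travel":[[0,0,-4],[0,0,-8],[0,0,-11],[0,0,-12.5],[0,0,-12.8]],"turn":[[0,0,0],[0,0,0],[0,0,0],[0,0,0],[0,0,0]],"gripper":[0.4,0.4,0.4,0.4,0.4]}' && python3 -m crank '{"travel":[[0,0,-0.5],[0,0,-1],[0,0,-1.5],[0,0,-1.9],[0,0,-1.9]],"turn":[[0,0,0],[0,0,0],[0,0,0],[0,0,0],[0,0,0]],"gripper":[0.4,0.4,0.4,0.4,0.4]}' && python3 -m crank '{"travel":[[0,0,0],[0,0,0],[0,0,0],[0,0,0],[0,0,0]],"turn":[[0,0,0],[0,0,0],[0,0,0],[0,0,0],[0,0,0]],"gripper":[1,1,1,1,1]}' 60 && python3 -m crank '{"travel":[[0,0,0.5],[0,0,2],[0,0,5],[0,0,9],[0,0,13]],"turn":[[0,0,0],[0,0,0],[0,0,0],[0,0,0],[0,0,0]],"gripper":[1,1,1,1,1]}'
```

```text
clock: 25.45
position: [0.6428, 0.2973, 0.0144]
tool_rot: [3.141, 0.002, -0.003]
force: [-0.3, 0.8, 0.3]
grip_width: 0.0514
finger_force: 0.0
clock: 25.95
position: [0.6432, 0.2978, -0.0035]
tool_rot: [3.141, 0.0, -0.002]
force: [-0.5, 0.1, -0.1]
grip_width: 0.0507
finger_force: 0.0
clock: 26.45
position: [0.6437, 0.298, -0.0027]
tool_rot: [-3.141, -0.001, -0.002]
force: [-1.6, -1.9, 5.6]
grip_width: 0.0185
finger_force: 59.9
clock: 26.95
position: [0.6432, 0.2977, 0.1292]
tool_rot: [-3.142, 0.0, -0.002]
force: [1.4, 0.5, -1.4]
grip_width: 0.0187
finger_force: 59.0
```

```bash
python3 -m crank '{"travel":[[0,0,3],[-0.5,-2,3.5],[-2,-6.5,3.5],[-4,-10.5,3.5],[-6,-14.5,3.5]],"turn":[[0,0,0],[0,0,0],[0,0,0],[0,0,0],[0,0,0]],"gripper":[1,1,1,1,1]}' && python3 -m crank '{"travel":[[-1.5,-4.5,0],[-3,-9,0],[-4.5,-13.5,0],[-6,-18,0],[-6.5,-22.5,0]],"turn":[[0,0,0],[0,0,0],[0,0,0],[0,0,0],[0,0,0]],"gripper":[1,1,1,1,1]}' && python3 -m crank '{"travel":[[0,-4.5,0],[0,-9,0],[0,-13.5,0],[0,-17.5,0],[0,-19.8,0]],"turn":[[0,0,0],[0,0,0],[0,0,0],[0,0,0],[0,0,0]],"gripper":[1,1,1,1,1]}' && python3 -m crank '{"travel":[[0,0,0],[0,0,0],[0,0,0],[0,0,0],[0,0,0]],"turn":[[0,0,0],[0,0,0],[0,0,0],[0,0,0],[0,0,0]],"gripper":[1,1,1,1,1]}'; python3 wfit.py pics/w10f.png C:oblong:.652:-.271:33.6
```

```text
clock: 27.45
position: [0.5825, 0.1512, 0.1629]
tool_rot: [3.142, -0.001, -0.002]
force: [1.7, -1.1, -0.9]
grip_width: 0.0185
finger_force: 59.0
clock: 27.95
position: [0.517, -0.0738, 0.1631]
tool_rot: [3.141, -0.001, -0.002]
force: [0.3, 0.2, -1.3]
grip_width: 0.0184
finger_force: 59.0
clock: 28.45
position: [0.5176, -0.2739, 0.1629]
tool_rot: [3.14, -0.001, -0.005]
force: [-0.2, 0.4, -1.7]
grip_width: 0.0185
finger_force: 59.0
clock: 28.95
position: [0.5186, -0.2694, 0.1621]
tool_rot: [-3.142, -0.0, -0.001]
force: [-0.2, -0.1, -1.4]
grip_width: 0.0181
finger_force: 59.0
[ 0.5186 -0.2694  0.1621] [-1.8e+02 -1.0e-02 -7.0e-02]
C oblong [ 0.6516 -0.2706] 34.4 0.994
```

View pics/w10f.png

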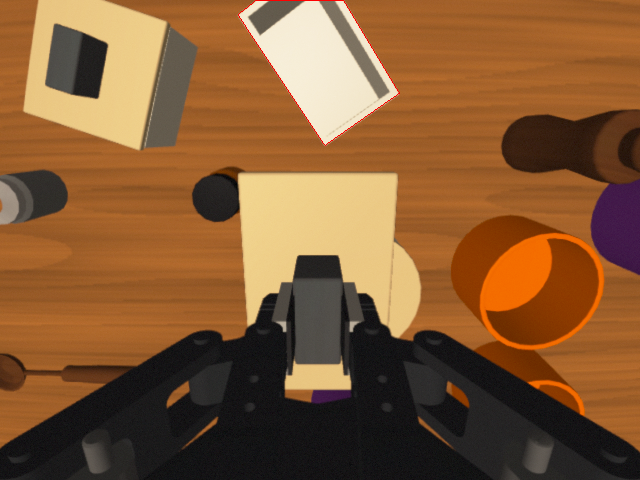

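The oblong lid is level, the square lid is seated (70,70), and the oblong canister fits at (0.652, −0.271, 34°). Move over and turn, then lower.

```bash
python3 -m crank '{"travel":[[3,0,-1],[6,0,-2],[9,0,-3],[12,-0.1,-4],[13.4,-0.1,-5]],"turn":[[0,0,7],[0,0,14],[0,0,21],[0,0,28],[0,0,34]],"gripper":[1,1,1,1,1]}' && python3 -m crank '{"travel":[[0,0,0],[0,0,0],[0,0,-1],[0,0,-3],[0,0,-4]],"turn":[[0,0,0],[0,0,0],[0,0,0],[0,0,0],[0,0,0]],"gripper":[1,1,1,1,1]}' && python3 -m crank '{"travel":[[0,0,-0.5],[0,0,-1],[0,0,-1.5],[0,0,-1.9],[0,0,-1.9]],"turn":[[0,0,0],[0,0,0],[0,0,0],[0,0,0],[0,0,0]],"gripper":[1,1,1,1,1]}'
```

```text
clock: 29.5
position: [0.6545, -0.2702, 0.111]
tool_rot: [-3.141, -0.001, 0.597]
force: [-0.7, 1.5, -1.4]
grip_width: 0.0185
finger_force: 59.0
clock: 30.0
position: [0.6514, -0.2712, 0.0705]
tool_rot: [-3.141, 0.001, 0.59]
force: [0.1, -1.1, -1.6]
grip_width: 0.0188
finger_force: 59.0
clock: 30.5
position: [0.6522, -0.2711, 0.0525]
tool_rot: [-3.141, 0.0, 0.591]
force: [-0.7, -0.2, -1.5]
grip_width: 0.0187
finger_force: 59.0
```

```bash
python3 -m crank '{"travel":[[0,0,-0.2],[0,0,-0.4],[0,0,-0.6],[0,0,-0.7],[0,0,-0.7]],"turn":[[0,0,0],[0,0,0],[0,0,0],[0,0,0],[0,0,0]],"gripper":[1,1,1,1,1]}'
```

```text
clock: 31.0
position: [0.6523, -0.2711, 0.0457]
tool_rot: [-3.141, 0.0, 0.591]
force: [0.9, -0.8, -1.7]
grip_width: 0.0187
finger_force: 59.0
```

```bash
python3 -m crank '{"travel":[[0,0,-0.1],[0,0,-0.15],[0,0,-0.2],[0,0,-0.2],[0,0,-0.2]],"turn":[[0,0,0],[0,0,0],[0,0,0],[0,0,0],[0,0,0]],"gripper":[1,1,1,1,1]}'
```

```text
clock: 31.5
position: [0.6525, -0.2712, 0.0443]
tool_rot: [3.141, -0.0, 0.591]
force: [-3.1, 0.8, 5.2]
grip_width: 0.0188
finger_force: 59.9
```

Seated. I release, back off upwards toward the robot, and check with the top camera.

```bash
python3 -m crank '{"travel":[[0,0,0],[0,0,0],[0,0,1],[0,0,4],[0,0,8]],"turn":[[0,0,0],[0,0,0],[0,0,0],[0,0,0],[0,0,0]],"gripper":[0.4,0.4,0.4,0.4,0.4]}' && python3 -m crank '{"travel":[[-2,0,4],[-5,0,8],[-8,-3,12],[-11,-6,15],[-14,-10,15]],"turn":[[0,0,0],[0,0,0],[0,0,0],[0,0,0],[0,0,0]],"gripper":[0.4,0.4,0.4,0.4,0.4]}' && python3 -m crank '{"travel":[[-2,-4,0],[-4,-8,0],[-6,-12,0],[-8,-16,0],[-9,-18,0]],"turn":[[0,0,0],[0,0,0],[0,0,0],[0,0,0],[0,0,0]],"gripper":[0.4,0.4,0.4,0.4,0.4]}'; python3 - <<'E'
from workcell import bot
from fit import *
import fit
f=bot.grab_frame("top");g=bot.grab_frame("scene");vis=f["pixels"].copy();vs=g["pixels"].copy()
P=dict(wide=(.4665,-.297,0,.062),narrow=(.6125,.1062,0,.067),square=(.643,-.105,-19,.052),oblong=(.652,-.271,34,.047))
for k,(x,y,w,z) in P.items():
    for F,v in((f,vis),(g,vs)):
        c=cv2.findContours((model(F,L[k],z+.008,z+.015,(x,y,np.radians(w)))>127).astype(np.uint8),0,2)[0];cv2.drawContours(v,c,-1,(255,0,0),1)
    c=proj(f,[[x,y,z+.012]])[0].astype(int);m=mask(f,c,'L',50);r=fit.fit([(f,m)],L[k],z+.008,z+.015,[np.radians(w)],(x,y));print(k,np.round(r.x,4),round(-r.fun,3))
for nm,t,h in(("shaker",(236,208),.06),("cup",(152,210),.045)):print(nm,unproj(f,t,h))
a=cv2.resize(vis[130:290,80:420],(640,301));b=cv2.resize(vs[180:380,180:480],(450,300))
cv2.imwrite("pics/end.png",np.vstack([a,cv2.copyMakeBorder(cv2.resize(b,(448,299)),0,0,0,192,0)])[:,:,::-1])
E
```

```text
clock: 32.0
position: [0.6515, -0.2708, 0.1238]
tool_rot: [-3.139, 0.001, 0.591]
force: [0.0, 0.3, 0.6]
grip_width: 0.051
finger_force: 0.0
clock: 32.5
position: [0.5183, -0.3646, 0.2779]
tool_rot: [3.136, -0.003, 0.593]
force: [1.1, -1.0, -0.9]
grip_width: 0.0513
finger_force: 0.0
clock: 33.0
position: [0.4245, -0.5481, 0.2735]
tool_rot: [3.141, 0.001, 0.587]
force: [-0.4, -0.5, 0.3]
grip_width: 0.0513
finger_force: 0.0
wide [ 0.4672 -0.2959  0.1158] 0.983
narrow [0.6132 0.1086 0.1998] 0.958
square [ 0.6434 -0.103  -0.3367] 0.98
oblong [ 0.6533 -0.2709  0.5954] 0.983
shaker [ 0.54148694 -0.00110685  0.06      ]
cup [0.54438618 0.18655204 0.045     ]
```

View pics/end.png

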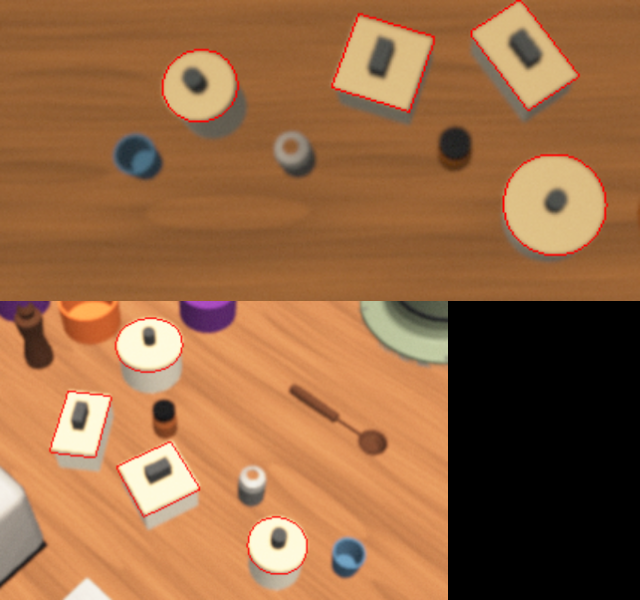

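All four lids match their predicted seated outlines in both views, flat on their own canisters. The shaker and cup are still standing and look unmoved.

```bash
python3 -c "
from workcell import bot
print(bot.job_done())"
```

```text
the job is handed in; nothing more can be done
None
```

All four lids are on their own canisters, seated flat, and the job was handed in at about 33 s; the first grasp closed on nothing, just above the wide lid's knob, and was redone lower.

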